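# Switch on the griddle under its push-to-open cover

## Task

Switch on the griddle: with the fingertips, press the free edge of the red spring lid down at its white dot until the catch lets go, and let the lid spring fully open; then press the raised end of the rocker switch inside, the end with the orange dot, until it has flipped right over. Leave the blue-lidded box shut, do not shift the jar, the cup or the box of cakes, and draw the hand clear at the end.

Things in the scene. Friction and masses are not known exactly. Their poses are not given: they have to be found in the camera images.
- red_box: red-lidded control box, fixed to the counter: open-topped aluminium box 160 (x) x 150 (y) x 90 high, walls 6, under a red lid. Origin: centre of its underside; z up. The lid's hinge runs along y at x = +75, z = 99; the free edge is at x = -82, towards the robot. A grey panel inside has its top at z = 40. A black latch housing, 34 x 32, stands on the panel just inside the middle of the free-edge wall (x -73 to -39), top at z = 85.
- red_press (a point): centre of the white dot (22 mm across) on the top face of the red lid, 20 mm in from the middle of its free edge; moves with the lid; 107 above the counter when shut. The touch latch lies below it: pressing straight down here by 4 to 6 mm (about 5 N) trips the latch; the lid stops 7.5 mm down
- red_lid (a joint): angle of the red lid (157 x 150 x 8 mm): 0 shut and latched (a 9 mm gap to the box rim leaves room to press), -0.055 pressed fully down, trips below about -0.025. Once tripped and let go, a spring swings it up about its hinge in 1 to 2 s, to 1.85 rad, leaning back past upright, where it stays; its free edge then follows the finger up, so draw the finger up and back towards the robot
- red_raised_end (a point): orange dot (14 mm) on top of the raised end of the white rocker switch in the red-lidded box, hidden until the lid opens; moves with it. Rocker 34 (box x) x 70 (box y) x 8, pivot along box x at x = 8, y = 0, z = 52; the dot is 25 from it towards box +y, 61 above the counter, 51 when flipped. Press straight down about 9 mm (1 to 4 N) with a tip narrow along y, clear of the pivot
- red_switch (a joint): tilt of that rocker: about 0 (up to 0.05) off, +y end raised; 0.36 fully flipped, +y end down; stays where it is left (friction)
- blue_box: blue-lidded control box, fixed to the counter: open-topped aluminium box 160 (x) x 150 (y) x 90 high, walls 6, under a blue lid. Origin: centre of its underside; z up. The lid's hinge runs along y at x = +75, z = 99; the free edge is at x = -82, towards the robot. A grey panel inside has its top at z = 40. A black latch housing, 34 x 32, stands on the panel just inside the middle of the free-edge wall (x -73 to -39), top at z = 85. To be left shut.
- blue_lid (a joint): angle of the blue lid (157 x 150 x 8 mm): 0 shut and latched (a 9 mm gap to the box rim leaves room to press), -0.055 pressed fully down, trips below about -0.025. Once tripped and let go, a spring swings it up about its hinge in 1 to 2 s, to 1.85 rad, leaning back past upright, where it stays; its free edge then follows the finger up, so draw the finger up and back towards the robot. To be left shut.
- tin_mid (a point): centre, half-way up, of a loose amber glass jar with a steel cap, 60 across, 110 high, standing on the counter; leave it alone
- cup_mid (a point): centre, half-way up, of a loose blue ceramic cup, 72 across, 85 high, standing on the counter; leave it alone
- cake_box: loose open wooden box of cakes, 120 (x) x 160 (y) x 45 high, origin at the centre of its underside; leave it alone

How it is judged:
By the outcome, as a careful person would: the job done as asked, in the order asked, and still so for the second after the job is handed in, with the robot touching nothing.
It also fails if it takes over 45 s, if anything falls off the work surface, if the arm or the gripper's body presses on something with over 40 N, if the wrist force passes 120 N, or if a joint passes its speed limit or range.

## Robot

A 7-joint arm with a two-finger parallel gripper is mounted at the origin on the work surface. World frame = base frame: x ahead of the robot, y to its left, z up, the work surface at z = 0. Lengths are in m, angles in degrees, forces in N, time in s.
With the tool pointing down it reaches from about 0.425 to 0.925 m from the base axis. Payload 6.8 kg.
Tool frame: the origin (TCP) lies midway between the tips of the shut fingers; the grasp point (between the pads) lies arm.grip_depth behind it (arm.grip_depth is the distance from the TCP to the grasp point, in m); z points along the fingers, y is the line along which they close (so a half turn about z gives the same grasp; the last joint's range is limited). The gripper opens to 85 mm and grips with 20 to 120 N. Pads are 22 mm wide; open, the fingers measure 114 mm over their backs; the gripper's body (76 mm by 85 mm) begins 54 mm behind the grasp point. The pads swing forward as they close: fully open they stand 13 mm farther back than shut.
Start: joints at [58.665, 27.33, 1.283, 89.118, -0.659, 63.558, -4.761], TCP at [0.287, -0.611, 0.201] pointing down, gripper open.
Joint ranges: [-169.35, 169.35], [-19.33, 120.38], [-80.79, 83.38], [13.8, 139.57], [-78.32, 258.32], [9.67, 109.79], [-169.56, 169.56]. Speed limits (degrees/s): [136.94, 136.94, 180, 180, 180, 180, 180].

## Interface

Orientations are given as [roll, pitch, yaw] about the fixed x, y, z axes, in that order (R = Rz(yaw) Ry(pitch) Rx(roll)).
In Python, from rig import arm, imaging, ticket gives the robot as it stands.
- The arm moves only by the tool carry_out, never from a script. Its argument "commands" is text: rows parted by semicolons, each of 5 numbers parted by spaces: the gripper command: -1 is shut, 1 is fully open, values between are in proportion, then the shift along the tool's x, y, z in units of 60 mm (1.0 is 60 mm), then the turn about the tool's z in units of 5 degrees (1.0 is 5 degrees). In form: grip dx dy dz yaw; .... A call has 1 to 8 rows; each row is the pose to reach, as a shift and turn from the pose commanded when the call began, along the tool's axes at that moment; what a row does not reach only later rows make up. A row lasts 1/8 s, in which the tool goes at most 62.5 mm and 10.7 degrees, less where a joint would pass 70% of its speed; a pose out of reach is approached as far as the arm can. A call with a gripper value outside its range is refused whole. The fingers move at their own pace and stop on an object; "force" is the grip in N (left out, the last holds). Time passes only in rows, so rows that repeat a pose let the fingers close. It gives the time, the measured TCP pose, the force, the opening and the grip force at its end, in the units of the state.
- arm.observe(): the state, without advancing time (a new reading comes with each control period).
- imaging.get_image(name): name is "side" or "top" or "wrist"; returns (picture, depth): 480x640x3 uint8, blue, green, red; 480x640 float32, m along the optical axis (not along the pixel's ray), 0 where there is no reading.
- imaging.get_calibration(name): a dict with "fx", "fy", "cx", "cy" (pixels), "world_to_cam" (4x4, takes a point from world to camera coordinates). Camera axes: x right, y down, z forward; pixel columns grow to the right and rows downward; lengths in m; the calibration is good to about 2 mm. A picture is of the moment at which its call begins: read the wrist's pose just before it. get_calibration takes no time and is no camera call; for the wrist camera it gives the pose at the moment of the call.
- ticket.hand_in(): hands the job in; it is judged then, once.
The state is a dict: "t": time; "joint_positions": joint angles; "qd": joint speeds; "effort": joint torques, N m; "eef_pos": TCP position; "orientation": TCP orientation; "wrist_force": force on the tool from outside, world axes, zero at the start; "wrist_torque": the same for the moment, N m; "gripper_width": opening from 0.0 (shut) to 1.0 (fully open); "grasp_force": force on a finger pad.
Only numpy, scipy, OpenCV 4.12 (cv2) and the standard library are available. Lean on these libraries where they do the work, as an engineer would, in place of code of your own. Each camera call takes 0.05 s, during which the arm holds its last target. There are 200 camera calls.

## Working session

There is one attempt and no reset: what is moved stays moved. The work goes in short steps, Python scripts to look and compute and a tool call to move; the robot and the scene stay as the last step left them, time stands still between calls to the robot, and variables do not carry over. Pictures are saved under pics/ and viewed, at most 10 in all, crops included, and the job is handed in when it is done.

Besides the shell and the picture viewer there is one more tool, called after "Call:" by a JSON object that holds its "op" and its "data", one argument or row to a line. carry_out: Moves the arm, as the interface text tells. Its arguments: {"type":"object","properties":{"commands":{"type":"string"},"force":{"type":"number"}},"required":["commands"]}

```bash
mkdir -p pics
cat > h.py <<'E'
from rig import arm, imaging, ticket
import numpy as np, cv2
def world(cal,d,u,v):
    z=d[v,u]; p=np.array([(u-cal["cx"])/cal["fx"]*z,(v-cal["cy"])/cal["fy"]*z,z,1])
    return (np.linalg.inv(cal["world_to_cam"])@p)[:3]
def cloud(cal,d):
    v,u=np.mgrid[:480,:640]; P=np.stack([(u-cal["cx"])/cal["fx"]*d,(v-cal["cy"])/cal["fy"]*d,d,np.ones_like(d)],-1)
    return (P@np.linalg.inv(cal["world_to_cam"]).T)[...,:3]
E
python3 - <<'E'
from h import *
for n in("top","side"):
    im,d=imaging.get_image(n); cv2.imwrite(f"pics/{n}1.png",im); np.savez(f"{n}1.npz",im=im,W=cloud(imaging.get_calibration(n),d),d=d)
s=arm.observe(); print(s["t"],s["eef_pos"],s["orientation"],arm.grip_depth)
E
```

```text
0.1 [ 0.28650551 -0.61053997  0.19991407] [-1.79906905e+02  7.89954986e-03  2.51400998e+01] 0.0187
```

View pics/top1.png

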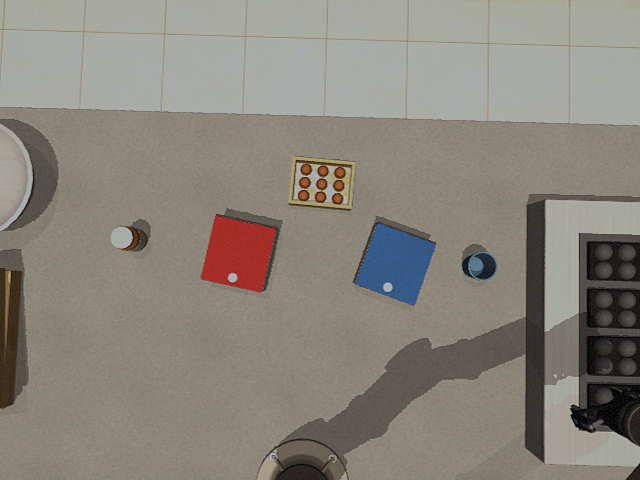

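View pics/side1.png

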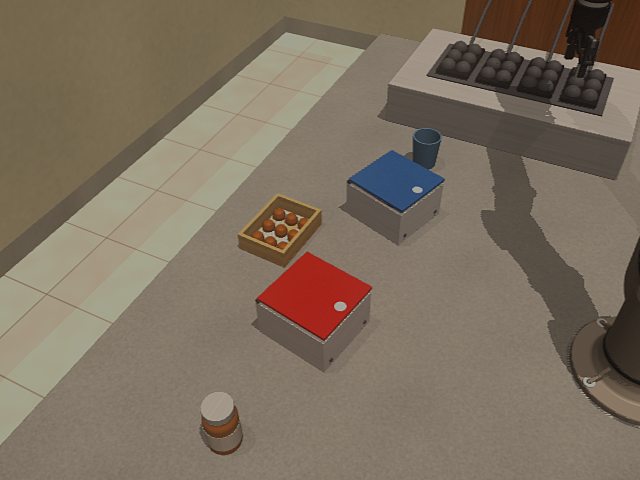

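The top view shows the red lid with its dot at about (232,278), the blue lid's dot at (388,287), the jar at (122,238) and the cakes at (322,183). The side view has the red dot at (340,307), and the gripper hangs over the griddle at the right.

Run:
```python
from h import *
for n in("top","side"):
    f=np.load(f"{n}1.npz"); im,W=f["im"].astype(int),f["W"]; b,g,r=im[...,0],im[...,1],im[...,2]
    for name,m in(("red",(r>130)&(g<60)&(b<60)),("blue",(b>110)&(r<70)&(g<100))):
        P=W[m&(abs(W[...,2]-.107)<.012)]; rc=cv2.minAreaRect((P[:,:2]*1000).astype(np.float32)); print(n,name,len(P),rc,P[:,2].mean())
    for p in ([(232,278),(388,287),(122,238),(322,183),(480,265)] if n=="top" else [(340,307)]): print(p,W[p[1],p[0]].round(4))
    if n=="top": print("griddle max z",np.nanmax(W[200:460,550:570,2]))
```

```text
top red 3897 ((578.8187255859375, 166.95249938964844), (149.3049774169922, 154.98910522460938), 79.28250122070312) 0.10656271971235956
top blue 3897 ((565.430419921875, -210.54209899902344), (148.3794403076172, 155.88026428222656), 71.66776275634766) 0.1068485562602172
(232, 278) [0.5196 0.1794 0.1035]
(388, 287) [ 0.5092 -0.1939  0.1065]
(122, 238) [0.6074 0.446  0.107 ]
(322, 183) [ 0.7673 -0.0301  0.0292]
(480, 265) [ 0.5705 -0.4457 -0.0014]
griddle max z 1.4096147193110797
side red 5017 ((576.9323120117188, 168.3284149169922), (153.2984161376953, 157.44332885742188), 79.19234466552734) 0.10708093878560344
side blue 2798 ((564.3394165039062, -208.7268829345703), (153.41757202148438, 159.02334594726562), 71.95843505859375) 0.10712212637607245
(340, 307) [0.5192 0.1795 0.105 ]
```

Call:
{"op": "carry_out", "data": {
  "commands": "-1 0.4 -0.3 -0.8 -0.5; -1 1.2 -0.8 -1 -1.2; -1 2 -1.35 -1 -2; -1 2.8 -1.9 -1 -2.7; -1 3.65 -2.45 -1 -3.4; -1 4.5 -3 -1 -4.1; -1 5.4 -3.6 -1 -4.8; -1 6.2 -4.2 -1 -5.4"
}}

```text
t: 1.1
eef_pos: [0.5171, -0.2231, 0.2606]
orientation: [-180.0, 0.0, 52.2]
wrist_force: [0.5, -0.8, 0.4]
gripper_width: 0.002
grasp_force: 0.0
```

Call:
{"op": "carry_out", "data": {
  "commands": "-1 0.75 -0.6 0 -0.8; -1 1.5 -1.15 0 -1.6; -1 2.25 -1.75 0 -2.4; -1 3 -2.3 0.2 -3.2; -1 3.8 -2.9 0.5 -4; -1 4.6 -3.5 0.9 -4.8; -1 5.32 -4.07 1.3 -5.4; -1 5.32 -4.07 1.6 -5.4"
}}

```text
t: 2.1
eef_pos: [0.5178, 0.1828, 0.1638]
orientation: [-179.9, -0.2, 79.6]
wrist_force: [-0.5, -0.2, -0.3]
gripper_width: 0.001
grasp_force: 0.0
```

Run:
```python
from h import *
s=arm.observe();print(s["t"],s["eef_pos"],s["orientation"],s["wrist_force"],s["joint_positions"])
c=imaging.get_calibration("wrist");im,d=imaging.get_image("wrist");cv2.imwrite("pics/w1.png",im);np.savez("w1.npz",W=cloud(c,d))
```

```text
2.1 [0.51784818 0.1827804  0.16379238] [-1.79899754e+02 -1.51078803e-01  7.96476718e+01] [-0.4795841  -0.20574212 -0.29746309] [ -0.34735131  20.86352519 -31.50217163 106.98351997  12.80423515
  55.66699989 -47.79831902]
```

View pics/w1.png

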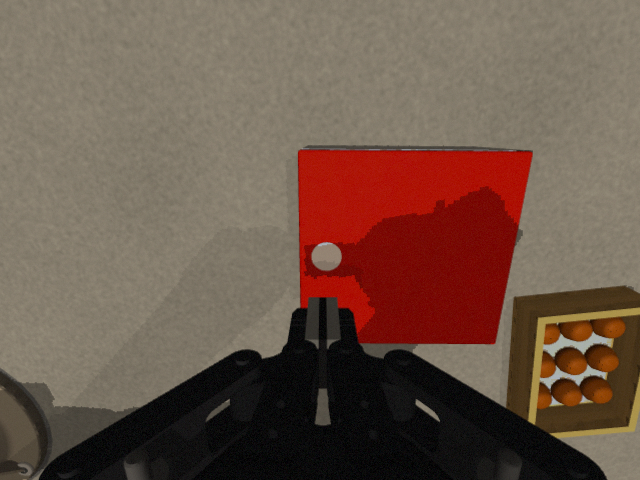

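The wrist view shows the white dot at (326,257) and the fingertips at about (322,300), nearer the camera. The jaws lie across the box's x, so the tip is narrow along its y.

Run:
```python
from h import *
W=np.load("w1.npz")["W"]; print(W[257,326],W[165,315],W[165,500], W[300,322])
s=arm.observe(); print(s["t"],s["eef_pos"],s["orientation"])
```

```text
[0.52015799 0.17923818 0.10488073] [0.52448462 0.24549525 0.10577331] [0.64634391 0.223336   0.10567245] [0.52009442 0.19332368 0.1993082 ]
2.15 [0.51716514 0.1784957  0.16127849] [-1.79740801e+02  8.72836551e-02  7.93987127e+01]
```

Call:
{"op": "carry_out", "data": {
  "commands": "-1 0 0.03 0.3 0; -1 0 0.03 0.6 0; -1 0 0.03 0.75 0; -1 0 0.03 0.85 0; -1 0 0.03 0.85 0; -1 0 0.03 0.85 0"
}}

```text
t: 2.9
eef_pos: [0.5217, 0.1769, 0.1143]
orientation: [180.0, -0.0, 79.1]
wrist_force: [0.7, 0.1, -0.7]
gripper_width: 0.004
grasp_force: 0.0
```

Call:
{"op": "carry_out", "data": {
  "commands": "-1 0 0 0.1 0; -1 0 0 0.15 0; -1 0 0 0.19 0; -1 0 0 0.22 0; -1 0 0 0.22 0"
}}

```text
t: 3.52
eef_pos: [0.5213, 0.1767, 0.1005]
orientation: [-180.0, 0.0, 79.1]
wrist_force: [0.3, 0.7, 0.1]
gripper_width: 0.001
grasp_force: 0.0
```

Call:
{"op": "carry_out", "data": {
  "commands": "-1 0 0 0.02 0; -1 0 0 0.04 0; -1 0 0 0.04 0"
}}

```text
t: 3.9
eef_pos: [0.5213, 0.1766, 0.0981]
orientation: [-180.0, 0.0, 79.1]
wrist_force: [0.3, 0.3, -0.2]
gripper_width: -0.002
grasp_force: 0.0
```

Run:
```python
from h import *
im,d=imaging.get_image("side");cv2.imwrite("pics/s2.png",cv2.resize(im[230:400,220:420],None,fx=4,fy=3.5,interpolation=3)[:600,:800]);print(arm.observe()["wrist_force"])
```

```text
[-0.04991429  0.56431272  0.47462872]
```

View pics/s2.png

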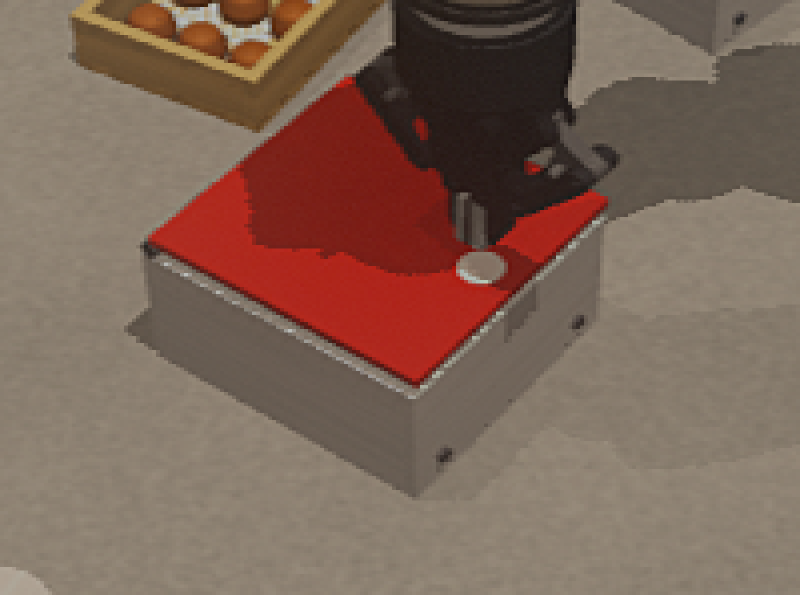

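The crop shows the fingertips at crop (480,243), just above and behind the white dot at (482,267). The lid isn't visibly pressed, so the tip may be hovering; I'll check its actual position in depth.

Run:
```python
from h import *
im,d=imaging.get_image("side");W=cloud(imaging.get_calibration("side"),d)
for v in range(288,310,2): print(v,[(W[v,u]*1000).round().astype(int).tolist() for u in (337,340,343)])
m=(abs(W[...,0]-.52)<.03)&(abs(W[...,1]-.178)<.03)
s=arm.observe();print(s["eef_pos"],s["joint_positions"],s["wrist_force"],s["gripper_width"])
```

```text
288 [[522, 188, 165], [514, 191, 172], [511, 186, 168]]
290 [[522, 186, 157], [516, 187, 161], [511, 185, 162]]
292 [[521, 188, 155], [517, 185, 154], [511, 185, 157]]
294 [[522, 187, 148], [516, 186, 150], [511, 185, 152]]
296 [[522, 187, 143], [516, 187, 146], [510, 186, 148]]
298 [[522, 186, 136], [517, 185, 137], [511, 186, 142]]
300 [[531, 168, 107], [516, 187, 134], [521, 163, 105]]
302 [[529, 172, 106], [523, 171, 107], [517, 171, 112]]
304 [[527, 176, 106], [522, 175, 107], [518, 170, 104]]
306 [[525, 180, 106], [520, 179, 106], [515, 177, 107]]
308 [[522, 186, 107], [518, 183, 107], [512, 181, 108]]
[0.5213968  0.17666728 0.09821232] [ -1.76285582  25.61609364 -29.51200679 110.07032879  16.52641597
  48.48014099 -50.78720883] [-0.489247   -0.3139758   0.52438017] -0.002959089081946183
```

The depth says the real fingertips are at z ≈ 0.134, though the reported TCP is 0.098. That makes the reported height about 35 mm too low (xy agrees), so nothing has been touched yet. I'll go on down by the measured gap and watch the force.

Call:
{"op": "carry_out", "data": {
  "commands": "-1 0 0 0.15 0; -1 0 0 0.3 0; -1 0 0 0.36 0; -1 0 0 0.36 0"
}}

```text
t: 4.5
eef_pos: [0.521, 0.1766, 0.0761]
orientation: [-179.9, 0.0, 79.1]
wrist_force: [-0.7, 0.1, 1.1]
gripper_width: 0.0
grasp_force: 0.4
```

Run:
```python
from h import *
im,d=imaging.get_image("side");W=cloud(imaging.get_calibration("side"),d)
for v in range(296,312,1): print(v,[(W[v,u]*1000).round().astype(int).tolist() for u in (337,340,343)])
s=arm.observe();print(s["t"],s["eef_pos"],s["wrist_force"])
```

```text
296 [[522, 187, 142], [515, 190, 150], [510, 188, 149]]
297 [[522, 186, 138], [515, 188, 145], [511, 184, 143]]
298 [[522, 186, 136], [516, 187, 140], [511, 185, 140]]
299 [[522, 187, 135], [517, 184, 134], [511, 185, 137]]
300 [[522, 186, 131], [517, 185, 132], [510, 186, 137]]
301 [[522, 187, 128], [518, 183, 127], [512, 183, 130]]
302 [[522, 186, 125], [515, 188, 130], [512, 183, 127]]
303 [[522, 186, 121], [515, 188, 127], [510, 186, 128]]
304 [[522, 186, 120], [516, 186, 122], [510, 186, 126]]
305 [[522, 187, 117], [516, 187, 121], [510, 186, 123]]
306 [[523, 185, 112], [516, 187, 117], [510, 186, 119]]
307 [[521, 189, 115], [516, 185, 113], [512, 182, 112]]
308 [[523, 184, 105], [517, 185, 110], [512, 182, 109]]
309 [[522, 187, 107], [517, 184, 106], [511, 184, 108]]
310 [[521, 189, 106], [516, 187, 107], [510, 185, 108]]
311 [[519, 192, 108], [514, 190, 109], [509, 188, 108]]
4.55 [0.5212401  0.17665601 0.07646166] [ 0.51626595 -0.58008797  1.03026319]
```

Call:
{"op": "carry_out", "data": {
  "commands": "-1 0 0 0.04 0; -1 0 0 0.08 0; -1 0 0 0.08 0"
}}

```text
t: 4.92
eef_pos: [0.5216, 0.1769, 0.0724]
orientation: [180.0, -0.0, 79.1]
wrist_force: [-1.9, -0.7, 6.5]
gripper_width: -0.002
grasp_force: 2.6
```

Call:
{"op": "carry_out", "data": {
  "commands": "-1 0 0 0.03 0; -1 0 0 0.05 0; -1 0 0 0.05 0"
}}

```text
t: 5.3
eef_pos: [0.5215, 0.1768, 0.0699]
orientation: [180.0, 0.0, 79.1]
wrist_force: [-3.7, -0.9, 10.5]
gripper_width: -0.002
grasp_force: 5.3
```

Call:
{"op": "carry_out", "data": {
  "commands": "-1 0 -0.3 -0.3 0; -1 0 -0.9 -0.9 0; -1 0 -1.5 -1.5 0; -1 0 -1.8 -2 0; -1 0 -1.8 -2.6 0; -1 0 -1.8 -2.6 0; -1 0 -1.8 -2.6 0; -1 0 -1.8 -2.6 0"
}}

```text
t: 6.3
eef_pos: [0.4147, 0.1965, 0.2237]
orientation: [-179.9, 0.1, 79.1]
wrist_force: [-0.2, 0.6, -0.0]
gripper_width: 0.0
grasp_force: 0.0
```

Call:
{"op": "carry_out", "data": {
  "commands": "-1 0 0 0 0; -1 0 0 0 0; -1 0 0 0 0; -1 0 0 0 0; -1 0 0 0 0; -1 0 0 0 0"
}}

```text
t: 7.05
eef_pos: [0.4153, 0.197, 0.2248]
orientation: [180.0, -0.0, 79.1]
wrist_force: [-0.4, -0.0, 0.1]
gripper_width: -0.0
grasp_force: 0.0
```

Run:
```python
from h import *
a,d=imaging.get_image("side");np.savez("s3.npz",W=cloud(imaging.get_calibration("side"),d),im=a)
b,d=imaging.get_image("top");np.savez("t3.npz",W=cloud(imaging.get_calibration("top"),d),im=b)
cv2.imwrite("pics/c3.png",np.hstack([cv2.resize(a[160:400,190:430],(400,400)),cv2.resize(b[150:330,160:340],(400,400))]))
s=arm.observe();print(s["t"],s["eef_pos"],s["wrist_force"])
```

```text
7.15 [0.41532164 0.19701891 0.22483838] [-0.02812836 -0.47784059 -0.18902436]
```

View pics/c3.png

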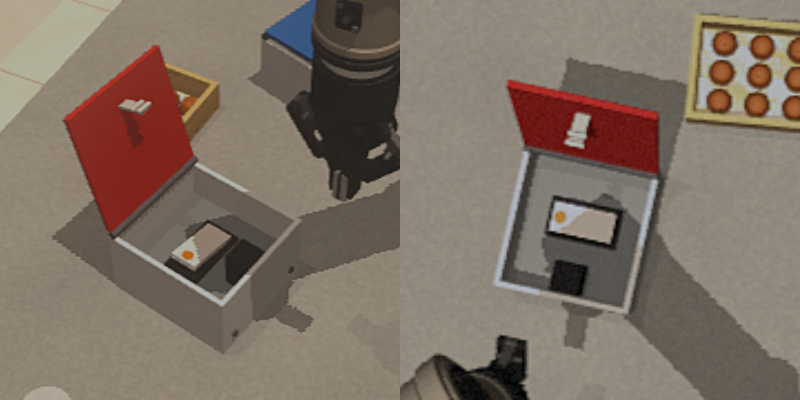

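The lid is fully open. The orange dot is at crop (188,254), which is side (303,312), and at crop (560,217), which is top (232,248). Because of the height offset, I'll measure the dot and also the hand's profile above the real tip.

Run:
```python
from h import *
for n in("s3","t3"):
    f=np.load(n+".npz");W=f["W"];h=cv2.cvtColor(f["im"],cv2.COLOR_BGR2HSV).astype(int)
    m=(h[...,0]>8)&(h[...,0]<22)&(h[...,1]>170)&(h[...,2]>140)&(abs(W[...,0]-.594)<.03)&(abs(W[...,1]-.19)<.03)
    print(n,m.sum(),W[m].mean(0).round(4),W[m].std(0).round(4))
W=np.load("s3.npz")["W"];e=np.array([.4153,.197,.2248]);a=np.radians(79.1)
D=W-e; tx=D[...,0]*np.cos(a)+D[...,1]*np.sin(a); ty=D[...,0]*np.sin(a)-D[...,1]*np.cos(a)
g=(np.hypot(D[...,0],D[...,1])<.09)&(D[...,2]>-.03)&(D[...,2]<.25)
for z in range(-30,200,10):
    m=g&(D[...,2]*1000>=z)&(D[...,2]*1000<z+10)
    if m.sum()>3: print(z,m.sum(),*(np.percentile(q[m]*1000,[2,98]).round() for q in(tx,ty)))
```

```text
s3 23 [0.593  0.1904 0.0609] [0.0029 0.0034 0.0016]
t3 15 [0.5951 0.1898 0.0611] [0.0028 0.0023 0.0033]
30 34 [ 4. 11.] [-10.  13.]
40 74 [-6. 12.] [-13.  13.]
50 94 [-5. 11.] [-14.  13.]
60 61 [ 4. 12.] [-14.  13.]
70 119 [ 3. 13.] [-29.  28.]
80 287 [-10.  13.] [-35.  36.]
90 192 [-9. 18.] [-44.  44.]
100 264 [-2. 18.] [-50.  51.]
110 320 [ 1. 18.] [-61.  57.]
120 452 [-11.  20.] [-60.  58.]
130 302 [-4. 20.] [-47.  40.]
140 117 [-7. 13.] [-41.  38.]
150 57 [-7. 34.] [-38.   7.]
160 245 [-9. 38.] [-38.  24.]
170 282 [-5. 38.] [-37.  28.]
180 274 [-7. 38.] [-37.  24.]
190 303 [-6. 38.] [-37.  25.]
```

Both views put the orange dot at (0.594, 0.190, 0.061), as specified. The real tip is about 31 mm above the reported TCP, and the hand's profile clears the walls, latch and lid at the press depth.

Call:
{"op": "carry_out", "data": {
  "commands": "-1 0.15 0.9 0 0; -1 0.3 1.8 0 0; -1 0.48 2.6 0 0; -1 0.48 2.9 0.4 0; -1 0.48 2.9 1.2 0; -1 0.48 2.9 2 0; -1 0.48 2.9 2.6 0; -1 0.48 2.9 2.8 0"
}}

```text
t: 8.15
eef_pos: [0.5901, 0.1917, 0.0544]
orientation: [-179.8, 0.1, 79.1]
wrist_force: [-0.1, -0.8, 0.3]
gripper_width: -0.002
grasp_force: 0.0
```

Call:
{"op": "carry_out", "data": {
  "commands": "-1 0 0 0 0; -1 0 0 0.1 0; -1 0 0 0.1 0"
}}

```text
t: 8.52
eef_pos: [0.5922, 0.1927, 0.0517]
orientation: [179.9, -0.0, 79.1]
wrist_force: [0.7, 0.5, -0.6]
gripper_width: 0.0
grasp_force: 0.0
```

Run:
```python
from h import *
a,d=imaging.get_image("side")
cv2.imwrite("pics/c4.png",cv2.resize(a[200:370,220:420],(800,600)))
s=arm.observe();print(s["t"],s["eef_pos"],s["wrist_force"])
```

```text
8.575 [0.59219111 0.19262139 0.05169632] [ 0.57359251 -0.07778827  0.23503575]
```

View pics/c4.png

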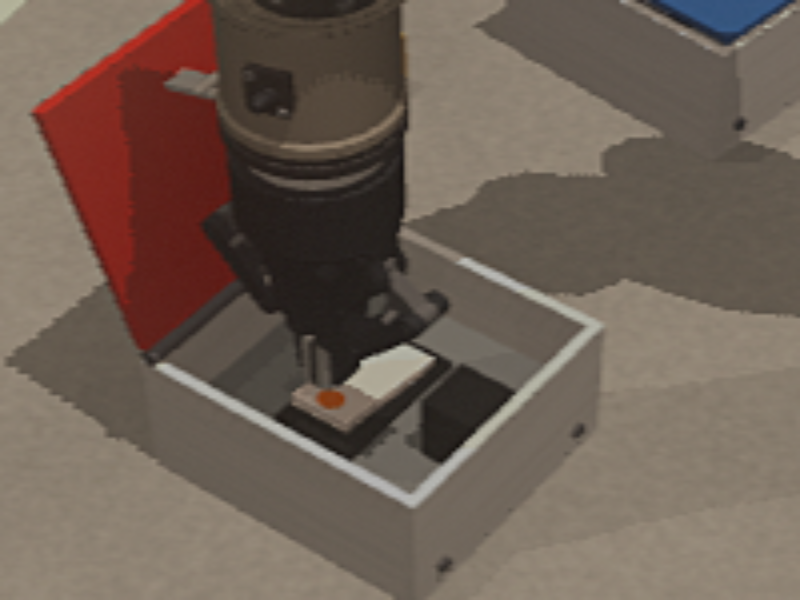

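The crop shows the fingertips at (320,380) hovering about 20 mm over the orange dot at (330,398). The knuckles are inside the walls, clear of the latch housing and lid.

Call:
{"op": "carry_out", "data": {
  "commands": "-1 0 0 0.15 0; -1 0 0 0.28 0; -1 0 0 0.35 0; -1 0 0 0.4 0; -1 0 0 0.44 0; -1 0 0 0.46 0; -1 0 0 0.46 0"
}}

```text
t: 9.45
eef_pos: [0.5917, 0.1928, 0.0234]
orientation: [180.0, -0.0, 79.2]
wrist_force: [0.2, 1.8, 1.4]
gripper_width: -0.001
grasp_force: 0.9
```

Call:
{"op": "carry_out", "data": {
  "commands": "-1 0 0 0.02 0; -1 0 0 0.04 0; -1 0 0 0.04 0"
}}

```text
t: 9.82
eef_pos: [0.5919, 0.1929, 0.0219]
orientation: [180.0, -0.0, 79.1]
wrist_force: [-3.5, 0.3, 9.8]
gripper_width: -0.002
grasp_force: 5.1
```

The force has jumped to 9.8 N, so the rocker is at its end stop. Drawing clear.

Call:
{"op": "carry_out", "data": {
  "commands": "-1 0 0 -0.3 0; -1 0 0 -1.1 0; -1 0 0 -2 0; -1 0 0 -3 0; -1 0 -0.8 -3.6 0; -1 0 -1.7 -3.6 0; -1 0 -2.6 -3.6 0; -1 0 -2.8 -3.6 0"
}}

```text
t: 10.82
eef_pos: [0.4237, 0.2243, 0.2376]
orientation: [179.9, 0.1, 79.3]
wrist_force: [-0.2, -0.6, 0.1]
gripper_width: 0.001
grasp_force: 0.0
```

Call:
{"op": "carry_out", "data": {
  "commands": "-1 0 0 0 0; -1 0 0 0 0; -1 0 0 0 0; -1 0 0 0 0"
}}

```text
t: 11.32
eef_pos: [0.4272, 0.2239, 0.2365]
orientation: [-180.0, -0.0, 79.1]
wrist_force: [-0.1, 0.0, 0.4]
gripper_width: 0.004
grasp_force: 0.0
```

Run:
```python
from h import *
o=[]
for n in("side","top"):
    a,d=imaging.get_image(n);W=cloud(imaging.get_calibration(n),d);h=cv2.cvtColor(a,cv2.COLOR_BGR2HSV).astype(int)
    m=(h[...,0]>8)&(h[...,0]<22)&(h[...,1]>170)&(h[...,2]>120)&(abs(W[...,0]-.594)<.03)&(abs(W[...,1]-.19)<.03)
    print(n,m.sum(),W[m].mean(0).round(4)); o.append(a)
cv2.imwrite("pics/c5.png",np.hstack([cv2.resize(o[0],(400,300)),cv2.resize(o[1],(400,300))]))
s=arm.observe();print(s["t"],s["eef_pos"],s["wrist_force"],s["qd"])
```

```text
side 30 [0.593  0.1928 0.0526]
top 15 [0.5955 0.1912 0.0521]
11.425 [0.42687939 0.22405517 0.23660638] [-1.72061629 -0.55584235 -0.54558047] [-0.04166711 -0.2738234  -0.17207047  0.10887256 -0.06387193  0.06194713
 -0.04764298]
```

View pics/c5.png

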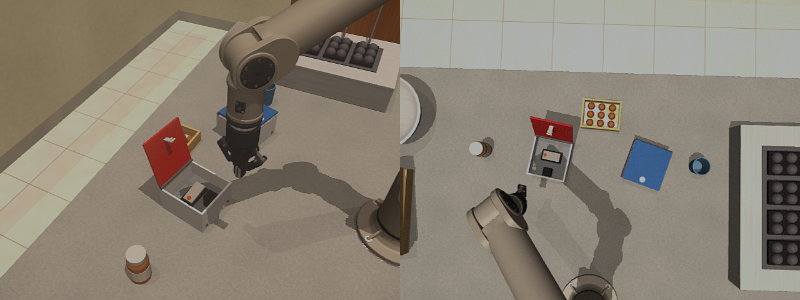

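Both views show the lid open, the hand clear and the other things in place. The dot has dropped to z ≈ 0.052 against 0.051 expected, so I'll check the tilt with a plane fit before handing in.

```bash
cat > tilt.py <<'E'
from h import *
a=np.radians(-10.8);o=np.array([.5814,.1669])
def tilt(W,n):
    D=W[...,:2]-o; x=D[...,0]*np.cos(a)+D[...,1]*np.sin(a); y=-D[...,0]*np.sin(a)+D[...,1]*np.cos(a)
    m=(abs(x-8)<13)&(abs(y)<30)&(W[...,2]>.046)&(W[...,2]<.07)
    A=np.c_[y[m],x[m],np.ones(m.sum())]; c=np.linalg.lstsq(A,W[m][:,2],rcond=None)[0]; r=W[m][:,2]-A@c
    print(n,m.sum(),c.round(4),"dot z",(c@[.025,.008,1]).round(4),"rms",r.std().round(4),"se",(r.std()/np.sqrt(m.sum())/y[m].std()).round(4))
E
python3 - <<'E'
from tilt import *
for n in("s3","t3"): tilt(np.load(n+".npz")["W"],"before "+n)
for n in("side","top"):
    c=imaging.get_calibration(n); tilt(cloud(c,np.mean([imaging.get_image(n)[1] for _ in range(4)],0)),"now "+n)
E
```

```text
before s3 5470 [-0.0001 -0.0006  0.0578] dot z 0.0578 rms 0.0068 se 0.0002
before t3 4101 [0.0039 0.0005 0.0588] dot z 0.0589 rms 0.0072 se 0.0002
now side 5705 [-0.0001 -0.0003  0.0578] dot z 0.0578 rms 0.0067 se 0.0002
now top 4017 [0.0042 0.0033 0.0596] dot z 0.0598 rms 0.007 se 0.0002
```

Units slip: my box limits were in mm against metres. Fixing that.

```bash
sed -i 's/abs(x-8)<13/abs(x-.008)<.013/; s/abs(y)<30/abs(y)<.03/' tilt.py
python3 - <<'E'
from tilt import *
for n in("s3","t3"): tilt(np.load(n+".npz")["W"],"before "+n)
for n in("side","top"):
    c=imaging.get_calibration(n); tilt(cloud(c,np.mean([imaging.get_image(n)[1] for _ in range(4)],0)),"now "+n)
E
```

```text
before s3 289 [0.1912 0.0107 0.056 ] dot z 0.0608 rms 0.0016 se 0.0053
before t3 260 [0.1774 0.005  0.0557] dot z 0.0601 rms 0.0028 se 0.01
now side 361 [-0.1805  0.0045  0.0563] dot z 0.0518 rms 0.001 se 0.0031
now top 245 [-0.1719 -0.0083  0.0556] dot z 0.0512 rms 0.0013 se 0.0049
```

The slope has gone from about +0.18 to −0.18, a change of 0.36, so the rocker is fully flipped.

```bash
python3 -c "
from rig import ticket; print(ticket.hand_in())"
```

```text
the job is handed in; nothing more can be done
None
```

The griddle is switched on and the job is handed in: the red lid is open, the rocker is flipped right over (tilt change measured at about 0.36), the hand is clear, and the last pictures show the blue box shut and the jar, cup and cakes in place.

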